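# Roll the length stop of the hook-bending jig to its gauge mark and clamp it

## Task

Set the hook-bending jig for the next batch: with a fingertip, lightly roll the knurled wheel until the gap between stop and former has closed so far that the stop's pointer stands opposite the point of the gauge tab, and then press the clamp lever fully down with a fingertip so that the setting holds. Move the stop only by its wheel, never by pushing the stop or its rack bar, grasp nothing, and leave the loose things round the jig where they lie.

Things in the scene. Friction and masses are not known exactly. Their poses are not given: they have to be found in the camera images.
- jig: the bending jig, screwed down, place and angle vary: base 100 (x) x 280 (y) x 12 mm. Origin: centre of its underside. Its y axis runs along the slide towards the wheel and clamp end, x points to the far side from the robot. At the -y end a former block (58 x 40 mm, 50 mm high, mandrel to 76 mm). The stop slides along y; its rack bar (14 mm wide, 24 to 36 mm up) runs in +y under pinion and clamp
- wheel_top (a point): fixed point on the jig at the very top of the knurled rim, mid-width, 90 mm above the bench, 35 mm (x) and 75 mm (y) from the jig's origin. Wheel radius 36 mm, width 18 mm, axle along the jig's x, 54 mm up. The rim stands 23 mm above its bearings, which lie on the near side, 24 mm or more from its middle. Press with 3 to 10 N and draw along the jig's +y
- knurled_wheel: the knurled wheel, 72 mm across, 18 mm wide; origin at its centre, x along the axle; it turns with its shaft
- wheel_shaft (a joint): angle of the wheel (rad). It grows as the top of the rim moves to the jig's +y, which closes the gap; turning back opens it. It turns lightly (about 1 N at the rim), has no spring and stays where it is left unless the clamp holds it
- stop_slide (a joint): travel of the stop (m): 0 fully open (gap 90 mm), 0.075 fully closed (gap 15 mm). The stop moves along the jig's -y towards the former, 18 mm per radian of wheel, so 1 mm for each 2 mm of rim. It starts between 0 and 0.02
- stop_block: the sliding stop, 60 (x) x 35 (y) mm, top 59 mm up, with its pointer and rack bar; origin on its middle, 24.5 mm above the bench. It must not be pushed by hand
- pointer_tip (a point): tip of the flat pointed brass pointer (17 mm wide at its root) on the near side of the stop, 25 mm above the bench; it points to the jig's -x and travels with the stop
- gauge_mark (a point): tip of the pointed gauge tab, a small dark steel clip (14 mm wide) fixed on the near edge of the base over the scale, at the length wanted; it points to the jig's +x, at the pointer's height, its y axis parallel to the jig's. The setting is right when pointer tip and tab tip have the same y along the jig, within 2.5 mm, half a division of the 5 mm scale
- clamp_lever (a joint): angle of the clamp lever (rad): 0 open, rising 50 degrees above level towards the jig's +y; 0.80 fully down on its stop, nearly level, clamped. From about 0.35 on its cam grips the rack bar, and stop and wheel no longer move freely. Starts between 0 and 0.15, stays where it is left. About 4 to 10 N pressed straight down on its grip takes it down
- lever_pivot (a point): fixed point on the jig: the lever's hinge pin (along the jig's x), 52 mm above the bench. Keep clear of the arbor press that is fixed on the bench left of the jig (y 0.22 to 0.34 m, x 0.34 to 0.58 m, ram to 0.35 m and its lever to 0.46 m high)
- lever_grip (a point): point on the lever's axis in the round black grip (16 mm thick, from 48 to 92 mm out from the pivot), 68 mm out from the pivot; it moves with the lever. Fully down it is 57 mm above the bench
- hook_blank_09: bystander, leave alone: loose forged hook blank, 130 x 53 x 8 mm, lying behind the jig; origin at the centre of its underside
- hook_blank_10: bystander, leave alone: loose forged hook blank, 121 x 56 x 9 mm, lying behind the jig; origin at the centre of its underside
- bolt_m16: bystander, leave alone: loose bolt, 65 mm tall, standing on its head just behind the jig; origin at the centre of its underside
- soapstone_stick: bystander, leave alone: loose soapstone marker stick, 85 x 12 x 9 mm, lying in front of the jig; origin at the centre of its underside
- oil_can: bystander, leave alone: green oil can, 68 x 85 x 176 mm, standing behind the jig; origin at the centre of its underside
- scriber_tin: bystander, leave alone: brass-coloured tin of scribers, 69 mm across, 128 mm tall, standing behind and left of the jig; origin at the centre of its underside
- ball_peen: bystander, leave alone: ball-peen hammer, 264 mm long, lying on the bench; origin at the centre of its underside
- nut_1: bystander, leave alone: hexagon nut, 24 mm across, at the back of the bench; origin at the centre of its underside

How it is judged:
By the outcome, as a careful person would: the job done as asked, in the order asked, and still so for the second after the job is handed in, with the robot touching nothing.
It also fails if it takes over 64 s, if anything falls off the work surface, if the arm or the gripper's body presses on something with over 40 N, if the wrist force passes 120 N, or if a joint passes its speed limit or range.

## Robot

A 6-joint arm with a two-finger parallel gripper is mounted at the origin on a cart in front of the work surface, level with it; the furniture and walls round the work are solid. World frame = base frame: x ahead of the robot, y to its left, z up, the work surface at z = 0. Lengths are in m, angles in rad, forces in N, time in s.
With the tool pointing down it reaches from about 0.3 to 0.875 m from the base axis. Payload 6.4 kg.
Tool frame: the origin (TCP) lies between the finger pads; the fingertips stand 17 mm ahead of it and the grasp point (between the pads) lies 2 mm behind it; z points along the fingers, y is the line along which they close (so a half turn about z gives the same grasp; the last joint's range is limited). The gripper opens to 85 mm and grips with 20 to 120 N. Pads are 22 mm wide; open, the fingers measure 114 mm over their backs; the gripper's body (76 mm by 85 mm) begins 54 mm behind the grasp point. The pads swing forward as they close: fully open they stand 13 mm farther back than shut.
Start: joints at [0.912, 0.181, 1.607, -0, 1.354, -0.206], TCP at [0.252, 0.517, 0.218] pointing down, gripper open.
Joint ranges: [-2.99, 2.99], [-0.89, 2.07], [0.3, 2.58], [-1.14, 4.28], [0, 2.63], [-3.12, 3.12]. Speed limits (rad/s): [2.57, 2.57, 3.01, 3.14, 3.14, 3.14].

## Interface

Orientations are given as a unit quaternion [x, y, z, w].
In Python, from rig import ctrl, vision gives the robot as it stands.
- The arm moves only by the tool jog_arm, never from a script. Its argument "steps" is a list of rows, each an object of numbers: "x", "y", "z": the shift along the tool's x, y, z in m; "twist": the turn about the tool's z in degrees. A call has exactly 10 rows; each row is the pose to reach, as a shift and turn from the pose commanded when the call began, along the tool's axes at that moment; what a row does not reach only later rows make up. A row lasts 1/12 s, in which the tool goes at most 41.7 mm and 7.16 degrees, less where a joint would pass 70% of its speed; a pose out of reach is approached as far as the arm can. A call with a gripper value outside its range is refused whole. "hand" is the finger opening in m, from 0 to 0.0854, set as the call begins (left out, the last holds). The fingers move at their own pace and stop on an object; "newtons" is the grip in N (left out, the last holds). Time passes only in rows, so rows that repeat a pose let the fingers close, or fill a call up. It gives the time, the measured TCP pose, the force, the opening and the grip force at its end, in the units of the state.
- ctrl.get_state(): the state, without advancing time (a new reading comes with each control period).
- vision.read_camera(name): name is "side" or "top"; returns (picture, depth): 420x560x3 uint8, red, green, blue; 420x560 float32, m along the optical axis (not along the pixel's ray), 0 where there is no reading.
- vision.get_calibration(name): a dict with "K" (3x3 intrinsics, pixels), "k1" (the pictures are not rectified: a ray, as slopes to the right and down, at radius r is drawn at 1 + k1 r^2 times it, then the intrinsics apply), "position" and "rotation" of the camera in the world. Camera axes: x right, y down, z forward; pixel columns grow to the right and rows downward; lengths in m; the calibration is good to about 2 mm. A picture is of the moment at which its call begins. get_calibration takes no time and is no camera call.
- ctrl.hand_in(): hands the job in; it is judged then, once.
The state is a dict: "clock": time; "joint_positions": joint angles; "joint_velocities": joint speeds; "joint_torque": joint torques, N m; "ee_pos": TCP position; "tcp_rot": TCP orientation; "contact_force": force on the tool from outside, world axes, zero at the start; "ft_torque": the same for the moment, N m; "width": finger opening in m; "grasp_force": force on a finger pad.
Only numpy, scipy, OpenCV 4.12 (cv2) and the standard library are available. Lean on these libraries where they do the work, as an engineer would, in place of code of your own. Each camera call takes 0.05 s, during which the arm holds its last target. There are 200 camera calls.

## Working session

There is one attempt and no reset: what is moved stays moved. The work goes in short steps, Python scripts to look and compute and a tool call to move; the robot and the scene stay as the last step left them, time stands still between calls to the robot, and variables do not carry over. Pictures are saved under pics/ and viewed, at most 11 in all, crops included, and the job is handed in when it is done.

Besides the shell and the picture viewer there is one more tool, called after "Request:" by a JSON object that holds its "name" and its "arguments". jog_arm: Moves the arm, as the interface text tells. Its arguments: {"type":"object","properties":{"steps":{"type":"array","items":{"type":"object","properties":{"x":{"type":"number"},"y":{"type":"number"},"z":{"type":"number"},"twist":{"type":"number"}}}},"hand":{"type":"number"},"newtons":{"type":"number"}},"required":["steps"]}

```bash
mkdir -p pics
cat > h.py <<'E'
import numpy as np, cv2
from rig import ctrl, vision
def grab(n,tag):
    p,d=vision.read_camera(n); np.savez(f'{n}_{tag}.npz',p=p,d=d); cv2.imwrite(f'pics/{n}_{tag}.png',p[:,:,::-1]); return p,d
def ray(n,u,v):
    c=vision.get_calibration(n);K=np.array(c['K'])
    dd=np.array([c['k1'],0,0,0,0.]); 
    s=cv2.undistortPoints(np.array([[[u,v]]],float),K,dd)[0,0]
    return np.array(c['position']),np.array(c['rotation'])@np.array([s[0],s[1],1])
def onz(n,u,v,z):
    o,r=ray(n,u,v); return o+r*(z-o[2])/r[2]
def atd(n,u,v,d):
    o,r=ray(n,u,v); return o+r*d
def proj(n,P):
    c=vision.get_calibration(n);R=np.array(c['rotation']);q=R.T@(np.array(P)-np.array(c['position']))
    return cv2.projectPoints(q.reshape(1,1,3),np.zeros(3),np.zeros(3),np.array(c['K']),np.array([c['k1'],0,0,0,0.]))[0].ravel()
E
python3 - <<'E'
from h import *
for n in('side','top'):
    grab(n,'a'); c=vision.get_calibration(n); print(c)
print(ctrl.get_state())
E
```

```text
{'K': array([[434.23375984,   0.        , 284.81429515],
       [  0.        , 434.23375984, 204.32816137],
       [  0.        ,   0.        ,   1.        ]]), 'k1': -0.060002397402196615, 'position': array([ 0.08690213, -0.96224266,  0.84934855]), 'rotation': array([ 0.87419509, -0.21592223,  0.10836762, -0.42120896])}
{'K': array([[546.15609168,   0.        , 285.15062335],
       [  0.        , 546.15609168, 211.36590296],
       [  0.        ,   0.        ,   1.        ]]), 'k1': 0.02004461793526842, 'position': array([ 0.30022315, -0.12988147,  1.60424509]), 'rotation': array([-0.70132706,  0.70799465, -0.0568073 ,  0.06047206])}
{'clock': 0.1, 'joint_positions': array([ 9.11752410e-01,  1.81508818e-01,  1.60792363e+00, -4.46127360e-05,
        1.35379310e+00, -2.06289914e-01]), 'joint_velocities': array([ 0.00040313, -0.00272121, -0.00308697,  0.00102363,  0.00083843,
       -0.00067295]), 'joint_torque': array([ 1.24843908e-03, -4.45876586e+01, -3.52242279e+01, -1.83482548e-04,
        4.00533216e-03, -3.58458419e-05]), 'ee_pos': array([0.25119134, 0.51664256, 0.21734306]), 'tcp_rot': array([ 2.24443671e-01,  9.74486722e-01, -7.50340470e-04, -3.22556933e-04]), 'contact_force': array([-0.18002992,  1.00427411,  0.41241604]), 'ft_torque': array([0.02032661, 0.01731922, 0.01239541]), 'grasp_force': 0.0, 'width': 0.08535106787939835}
```

```bash
sed -i "s/^import numpy.*/&\nfrom scipy.spatial.transform import Rotation as Ro/; s/np.array(c\['rotation'\])/Ro.from_quat(c['rotation']).as_matrix()/g" h.py; echo ok
```

```text
ok
```

View pics/top_a.png

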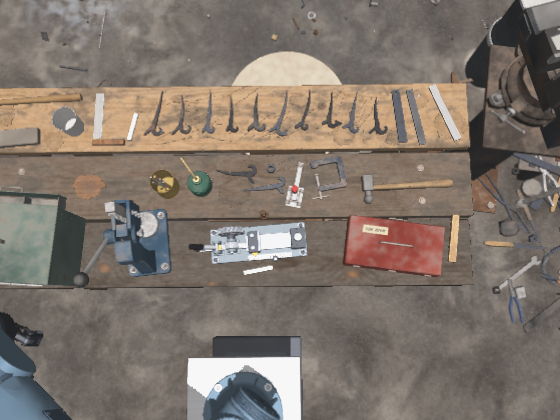

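View pics/side_a.png

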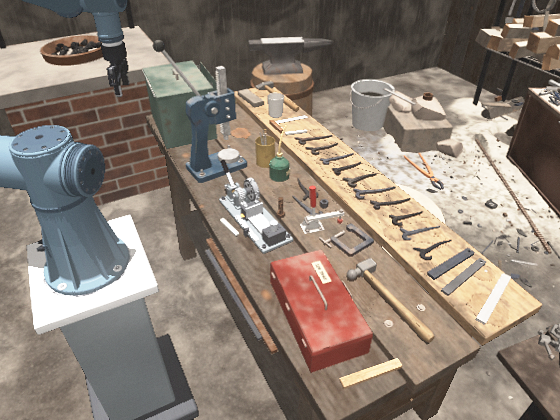

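Top: jig about (205–307, 222–265), lever at left (195,247), press at (140,240). Side: jig around (255,220). I'll enlarge both.

Run:
```python
import cv2
a=cv2.imread('pics/top_a.png')[212:280,185:315]; b=cv2.imread('pics/side_a.png')[165:255,210:300]
cv2.imwrite('pics/topc.png',cv2.resize(a,None,fx=6,fy=6,interpolation=2)); cv2.imwrite('pics/sidec.png',cv2.resize(b,None,fx=6,fy=6,interpolation=2))
```

```text
(no output)
```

View pics/topc.png

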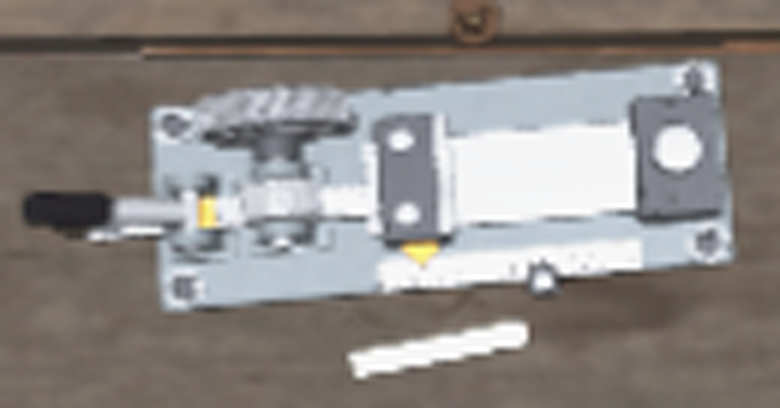

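View pics/sidec.png

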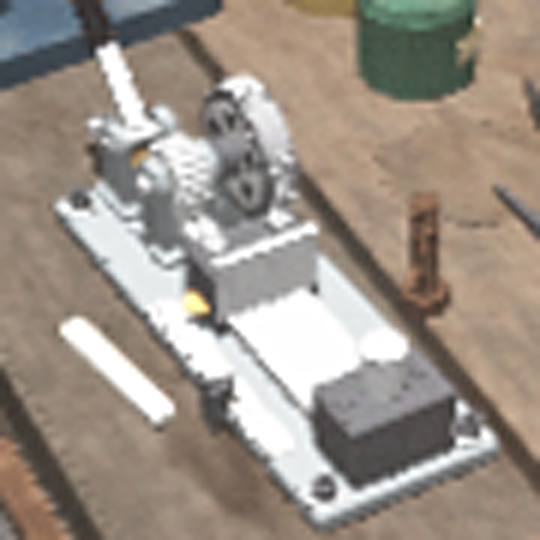

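```bash
cat > jig.py <<'E'
from h import *
f=lambda u,v:(185+u/6-.42,212+v/6-.42)
def fit():
    # corners by (x,y) jig: far side +x is up in the picture, +y is left
    L=[(.05,.14),(-.05,.14),(-.05,-.14),(.05,-.14)]; U=[(152,108),(165,308),(733,260),(716,60)]
    W=np.array([onz('top',*f(*u),.012)[:2] for u in U]);L=np.array(L)
    Lc=L-L.mean(0);Wc=W-W.mean(0);a=np.arctan2((Lc[:,0]*Wc[:,1]-Lc[:,1]*Wc[:,0]).sum(),(Lc*Wc).sum())
    R=np.array([[np.cos(a),-np.sin(a)],[np.sin(a),np.cos(a)]]);o=W.mean(0)-R@L.mean(0)
    return o,R,a,(W-o)@R-L
o,R,a,res=fit()
def toj(p): return (np.array(p)[:2]-o)@R
def tow(x,y,z): return np.r_[o+R@np.array([x,y]),z]
E
python3 - <<'E'
from jig import *
print(o,np.degrees(a),res.round(4).tolist())
print('pointer',toj(onz('top',*f(422,266),.025)),'tab',toj(onz('top',*f(541,264),.025)))
d=np.load('top_a.npz');p,dep=d['p'],d['d'];s=np.load('side_a.npz');ps,ds=s['p'],s['d']
# yellow
for n,pp,box in(('top',p,(240,265,245,265)),('side',ps,(205,225,235,250))):
    h=cv2.cvtColor(pp,cv2.COLOR_RGB2HSV); r0,r1,c0,c1=box
    m=(h[...,0]>15)&(h[...,0]<35)&(h[...,1]>110)&(h[...,2]>110)
    ys,xs=np.nonzero(m[r0:r1,c0:c1]); 
    w=[toj(onz(n,x+c0,y+r0,.025)) for x,y in zip(xs,ys)]
    print(n,len(xs),xs.mean()+c0,ys.mean()+r0,np.mean(w,0),np.min(w,0))
W=tow(.035,.075,.09);print('wheel',W,proj('top',W),proj('side',W))
u,v=proj('top',W).round().astype(int);print(dep[v-2:v+3,u-6:u+7].round(3))
# depth points of grip (top)
P=[]
for y in range(240,256):
  for x in range(183,206):
    if dep[y,x]>0:
      q=atd('top',x,y,dep[y,x])
      if q[2]>.045: P.append([x,y,*toj(q),q[2]])
P=np.array(P);print(len(P));print(P[np.abs(P[:,1]-247)<1.5].round(3))
E
```

```text
[ 0.47647143 -0.04306076] 4.303813599922584 [[-0.0009, -0.0013], [0.0009, -0.0016], [0.0007, 0.0017], [-0.0007, 0.0012]]
pointer [-0.0405475   0.01191321] tab [-0.0444412  -0.04533863]
top 15 254.6 253.0 [-0.0320577   0.01218712] [-0.03793313  0.00504342]
side 3 243.33333333333334 215.66666666666666 [-0.03080945  0.00646269] [-0.03452794  0.00155137]
wheel [0.50574435 0.03435433 0.09      ] [229.00112838 228.94482173] [250.81501397 179.51562015]
[[1.535 1.538 1.532 1.532 1.534 1.531 1.528 1.525 1.528 1.529 1.537 1.534
  1.533]
 [1.534 1.531 1.525 1.536 1.535 1.527 1.53  1.529 1.53  1.526 1.533 1.531
  1.531]
 [1.532 1.533 1.533 1.527 1.532 1.531 1.526 1.533 1.536 1.527 1.529 1.535
  1.534]
 [1.534 1.538 1.527 1.529 1.526 1.527 1.529 1.536 1.528 1.53  1.532 1.534
  1.53 ]
 [1.533 1.531 1.53  1.524 1.534 1.524 1.523 1.527 1.529 1.536 1.527 1.53
  1.532]]
94
[[ 1.89e+02  2.46e+02 -6.00e-03  1.85e-01  1.13e-01]
 [ 1.90e+02  2.46e+02 -7.00e-03  1.82e-01  1.17e-01]
 [ 1.91e+02  2.46e+02 -7.00e-03  1.79e-01  1.17e-01]
 [ 1.92e+02  2.46e+02 -9.00e-03  1.74e-01  1.29e-01]
 [ 1.93e+02  2.46e+0
[... 1771 characters left out ...]
 1.19e-01]
 [ 1.93e+02  2.48e+02 -1.20e-02  1.74e-01  1.13e-01]
 [ 1.94e+02  2.48e+02 -1.20e-02  1.72e-01  1.11e-01]
 [ 1.95e+02  2.48e+02 -1.20e-02  1.70e-01  1.05e-01]
 [ 1.96e+02  2.48e+02 -1.30e-02  1.67e-01  1.08e-01]
 [ 1.97e+02  2.48e+02 -1.30e-02  1.64e-01  1.11e-01]
 [ 1.98e+02  2.48e+02 -1.30e-02  1.61e-01  1.10e-01]
 [ 1.99e+02  2.48e+02 -1.30e-02  1.60e-01  1.02e-01]
 [ 2.00e+02  2.48e+02 -1.20e-02  1.58e-01  9.60e-02]
 [ 2.01e+02  2.48e+02 -1.30e-02  1.55e-01  9.90e-02]
 [ 2.02e+02  2.48e+02 -1.20e-02  1.54e-01  8.70e-02]
 [ 2.03e+02  2.48e+02 -1.20e-02  1.51e-01  9.00e-02]
 [ 2.04e+02  2.48e+02 -1.20e-02  1.48e-01  8.70e-02]
 [ 2.05e+02  2.48e+02 -1.20e-02  1.46e-01  8.30e-02]]
```

Run:
```python
from jig import *
def tri(ut,us):
    o1,r1=ray('top',*ut);o2,r2=ray('side',*us)
    s=np.linalg.lstsq(np.c_[r1,-r2],o2-o1,rcond=None)[0];p,q=o1+s[0]*r1,o2+s[1]*r2
    return (p+q)/2,np.linalg.norm(p-q)
print('ball',tri((80,280),(158,45)))
print('lever base',[onz('top',105,248,z) for z in(.25,.35)], 'can cap')
print('tin',onz('top',163,180,.128),'can',onz('top',188,165,.176))
d=np.load('top_a.npz')['d']
for u,v in((80,280),(92,265),(105,248),(122,215),(145,225)): print(u,v,atd('top',u,v,d[v,u]).round(3))
print('pin',toj(onz('top',*f(208,212),.06)), tri(f(208,212),(210+142/6,165+158/6)))
```

```text
ball (array([0.35287053, 0.31046161, 0.43991395]), np.float64(0.0007391657826985269))
lever base [array([0.43935521, 0.32473224, 0.25      ]), array([0.42908143, 0.29116271, 0.35      ])] can cap
tin [0.639067   0.21400731 0.128     ] can [0.66871442 0.13672278 0.176     ]
80 280 [0.352 0.306 0.453]
92 265 [0.388 0.307 0.383]
105 248 [ 0.465  0.409 -0.002]
122 215 [0.515 0.273 0.291]
145 225 [0.527 0.284 0.035]
pin [-0.00964531  0.10895401] (array([0.46041473, 0.06764589, 0.03894096]), np.float64(0.0008821710202072902))
```

Request:
{"name": "jog_arm", "arguments": {"hand": 0, "newtons": 20, "steps": [{"x": 0.006, "y": -0.029, "z": -0.008}, {"x": 0.012, "y": -0.058, "z": -0.016}, {"x": 0.018, "y": -0.087, "z": -0.024}, {"x": 0.024, "y": -0.116, "z": -0.032}, {"x": 0.03, "y": -0.145, "z": -0.04}, {"x": 0.012, "y": -0.163, "z": -0.04}, {"x": -0.006, "y": -0.181, "z": -0.04}, {"x": -0.024, "y": -0.199, "z": -0.04}, {"x": -0.042, "y": -0.217, "z": -0.04}, {"x": -0.059, "y": -0.235, "z": -0.04}]}}

```text
$.steps[0]: bad value
```

Request:
{"name": "jog_arm", "arguments": {"hand": 0, "newtons": 20, "steps": [{"x": 0.006, "y": -0.029, "z": -0.008, "twist": 0}, {"x": 0.012, "y": -0.058, "z": -0.016, "twist": 0}, {"x": 0.018, "y": -0.087, "z": -0.024, "twist": 0}, {"x": 0.024, "y": -0.116, "z": -0.032, "twist": 0}, {"x": 0.03, "y": -0.145, "z": -0.04, "twist": 0}, {"x": 0.012, "y": -0.163, "z": -0.04, "twist": 0}, {"x": -0.006, "y": -0.181, "z": -0.04, "twist": 0}, {"x": -0.024, "y": -0.199, "z": -0.04, "twist": 0}, {"x": -0.042, "y": -0.217, "z": -0.04, "twist": 0}, {"x": -0.059, "y": -0.235, "z": -0.04, "twist": 0}]}}

```text
clock: 0.93
ee_pos: [0.2016, 0.2788, 0.2579]
tcp_rot: [0.224, 0.975, -0.0, -0.0]
contact_force: [-0.1, 0.3, 0.4]
width: 0.0001
grasp_force: 0.0
```

Request:
{"name": "jog_arm", "arguments": {"steps": [{"x": -0.025, "y": -0.02, "z": 0, "twist": -3}, {"x": -0.05, "y": -0.04, "z": 0, "twist": -7}, {"x": -0.075, "y": -0.06, "z": 0, "twist": -11}, {"x": -0.1, "y": -0.08, "z": 0, "twist": -15}, {"x": -0.125, "y": -0.1, "z": 0, "twist": -19}, {"x": -0.15, "y": -0.12, "z": 0, "twist": -23}, {"x": -0.175, "y": -0.14, "z": 0, "twist": -27}, {"x": -0.197, "y": -0.159, "z": 0, "twist": -30.2}, {"x": -0.197, "y": -0.159, "z": 0, "twist": -30.2}, {"x": -0.197, "y": -0.159, "z": 0, "twist": -30.2}]}}

```text
clock: 1.77
ee_pos: [0.3094, 0.0497, 0.2579]
tcp_rot: [-0.035, 0.999, 0.0, -0.0]
contact_force: [-0.6, 0.5, -0.6]
width: 0.0001
grasp_force: 0.0
```

```bash
cat > where.py <<'E'
from jig import *
s=ctrl.get_state();p=s['ee_pos'];r=Ro.from_quat(s['tcp_rot']).as_matrix()
print('clock',s['clock'],'tcp jig',toj(p).round(4),'tip z',round(p[2]-.017,4),'F',s['contact_force'].round(2),'q',s['joint_positions'].round(2))
print('tool y vs jig y deg',np.degrees(np.arctan2(-r[0,1],r[1,1])-a).round(2))
for n,t in(('wheel start',(.035,.063,.095+.017)),):
    print(n,(r.T@(tow(*t)-p)).round(4))
E
python3 where.py
```

```text
clock 1.7667 tcp jig [-0.1596  0.105 ] tip z 0.2409 F [-0.64  0.54 -0.63] q [-0.23 -0.53  2.13  0.    1.54 -1.87]
tool y vs jig y deg -0.34
wheel start [-0.195  -0.041   0.1457]
```

Request:
{"name": "jog_arm", "arguments": {"steps": [{"x": -0.033, "y": -0.007, "z": 0, "twist": 0}, {"x": -0.066, "y": -0.014, "z": 0, "twist": 0}, {"x": -0.099, "y": -0.021, "z": 0, "twist": 0}, {"x": -0.132, "y": -0.028, "z": 0, "twist": 0}, {"x": -0.165, "y": -0.035, "z": 0.02, "twist": 0}, {"x": -0.195, "y": -0.041, "z": 0.05, "twist": 0}, {"x": -0.195, "y": -0.041, "z": 0.08, "twist": 0}, {"x": -0.195, "y": -0.041, "z": 0.11, "twist": 0}, {"x": -0.195, "y": -0.041, "z": 0.13, "twist": 0}, {"x": -0.195, "y": -0.041, "z": 0.13, "twist": 0}]}}

```text
clock: 2.6
ee_pos: [0.5026, 0.0269, 0.123]
tcp_rot: [-0.038, 0.999, 0.001, -0.005]
contact_force: [-1.8, 0.1, 0.5]
width: -0.0001
grasp_force: 0.0
```

```bash
python3 where.py; python3 -c "
from h import *
p,d=grab('side','b');cv2.imwrite('pics/sb.png',cv2.resize(p[150:250,205:305,::-1],None,fx=6,fy=6,interpolation=2))"
```

```text
clock 2.6 tcp jig [0.0313 0.0678] tip z 0.106 F [-1.8   0.08  0.47] q [-0.18  0.14  1.86  0.    1.15 -1.83]
tool y vs jig y deg 0.02
wheel start [-0.0038 -0.0049  0.011 ]
```

View pics/sb.png

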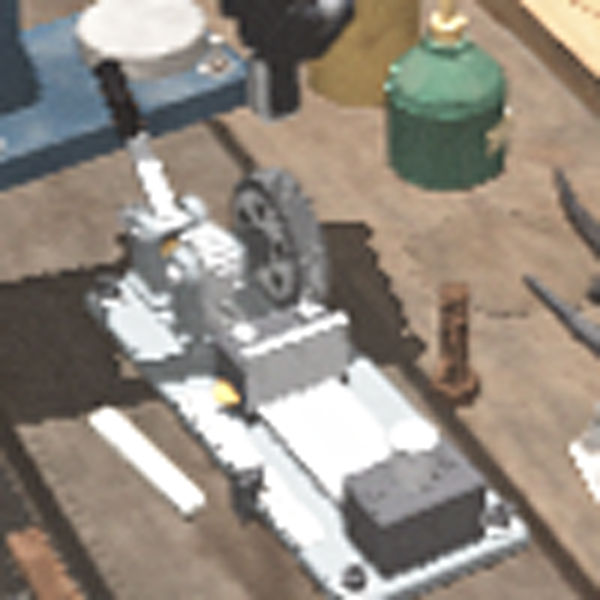

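```bash
python3 where.py; python3 -c "
from h import *
s=ctrl.get_state();p=s['ee_pos'];z=Ro.from_quat(s['tcp_rot']).as_matrix()[:,2]
t=p+.017*z;print(t,proj('side',t),proj('top',t),proj('side',p))
p,d=vision.read_camera('side')
for y in range(160,176,2): print(y,[tuple(p[y,x]) for x in (246,250,254)],d[y,[246,250,254]])
p,d=vision.read_camera('side');u=[atd('side',250,167,d[167,250])];print(u)"; python3 where.py
```

```text
clock 2.65 tcp jig [0.0331 0.0672] tip z 0.1088 F [ 0.01 -0.88  0.27] q [-0.18  0.14  1.86  0.    1.15 -1.83]
tool y vs jig y deg 0.03
wheel start [-0.002  -0.0042  0.0138]
[0.50430559 0.02647841 0.10883554] [251.21138852 175.83559376] [231.1155022  228.52295931] [251.01755135 171.10902474]
160 [(np.uint8(144), np.uint8(142), np.uint8(140)), (np.uint8(71), np.uint8(66), np.uint8(68)), (np.uint8(46), np.uint8(45), np.uint8(45))] [1.264562  1.2462425 1.2463855]
162 [(np.uint8(150), np.uint8(144), np.uint8(137)), (np.uint8(81), np.uint8(80), np.uint8(79)), (np.uint8(49), np.uint8(48), np.uint8(48))] [1.2649482 1.2519311 1.2584417]
164 [(np.uint8(61), np.uint8(68), np.uint8(75)), (np.uint8(86), np.uint8(81), np.uint8(79)), (np.uint8(50), np.uint8(50), np.uint8(49))] [1.5228981 1.2538754 1.2631928]
166 [(np.uint8(79), np.uint8(79), np.uint8(81)), (np.uint8(97), np.uint8(96), np.uint8(93)), (np.uint8(46), np.uint8(47), np.uint8(45))] [1.5300397 1.2567542 1.2685703]
168 [(np.uint8(195), np.uint8(168), np.uint8(145)), (np.uint8(107), np.uint8(109), np.uint8(108)), (np.uint8(170), np.uint8(158), np.uint8(149))] [1.5232013 1.2620633 1.2783023]
170 [(np.uint8(186), np.uint8(160), np.uint8(139)), (np.uint8(183), np.uint8(156), np.uint8(130)), (np.uint8(175), np.uint8(149), np.uint8(123))] [1.5223882 1.5148764 1.5179509]
172 [(np.uint8(182), np.uint8(159), np.uint8(137)), (np.uint8(186), np.uint8(164), np.uint8(137)), (np.uint8(177), np.uint8(151), np.uint8(126))] [1.5064305 1.514499  1.5074073]
174 [(np.uint8(166), np.uint8(143), np.uint8(124)), (np.uint8(180), np.uint8(158), np.uint8(135)), (np.uint8(184), np.uint8(159), np.uint8(133))] [1.505604  1.4942667 1.5045719]
[array([0.49902673, 0.01983492, 0.14594501])]
clock 2.75 tcp jig [0.036  0.0659] tip z 0.1124 F [ 0.39 -0.11  0.4 ] q [-0.18  0.13  1.85  0.    1.15 -1.83]
tool y vs jig y deg 0.02
wheel start [ 0.001  -0.0029  0.0174]
```

Request:
{"name": "jog_arm", "arguments": {"steps": [{"x": 0, "y": 0, "z": 0.002, "twist": 0}, {"x": 0, "y": 0, "z": 0.005, "twist": 0}, {"x": 0, "y": 0, "z": 0.008, "twist": 0}, {"x": 0, "y": 0, "z": 0.011, "twist": 0}, {"x": 0, "y": 0, "z": 0.013, "twist": 0}, {"x": 0, "y": 0, "z": 0.015, "twist": 0}, {"x": 0, "y": 0, "z": 0.015, "twist": 0}, {"x": 0, "y": 0, "z": 0.015, "twist": 0}, {"x": 0, "y": 0, "z": 0.015, "twist": 0}, {"x": 0, "y": 0, "z": 0.015, "twist": 0}]}}

```text
clock: 3.58
ee_pos: [0.507, 0.0243, 0.1133]
tcp_rot: [-0.037, 0.999, -0.0, 0.0]
contact_force: [0.4, 1.0, 0.7]
width: -0.0002
grasp_force: 0.0
```

```bash
python3 where.py; python3 -c "
from h import *
p,d=grab('side','c');cv2.imwrite('pics/sc.png',cv2.resize(p[140:220,215:295,::-1],None,fx=7,fy=7,interpolation=2))"
```

```text
clock 3.5833 tcp jig [0.0355 0.0649] tip z 0.0963 F [0.35 0.96 0.74] q [-0.19  0.16  1.87 -0.    1.12 -1.83]
tool y vs jig y deg -0.05
wheel start [ 0.0005 -0.0019  0.0013]
```

View pics/sc.png

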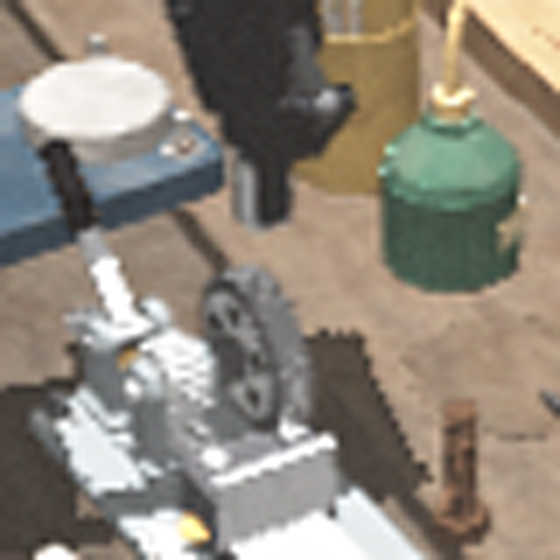

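```bash
python3 -c "
from jig import *
s=ctrl.get_state();print(s['ee_pos'])
for t in 'c',:
  d=np.load('side_c.npz')['d']
  for v in range(160,176):
    print(v,[(lambda q:(*toj(q).round(3),q[2].round(3)))(atd('side',u,v,d[v,u])) if d[v,u]<1.4 else 0 for u in(249,251,253,255)])
  print([(v,atd('side',250,v,d[v,250]).round(3)) for v in range(174,186,2)])
p,d=grab('top','c')
print([[ (lambda q:(*toj(q).round(3),q[2].round(3)))(atd('top',u,v,d[v,u])) for u in(225,229,233)] for v in(222,226,229,232)])
"
```

```text
[0.50698085 0.02431953 0.11329948]
160 [(np.float64(0.023), np.float64(0.056), np.float64(0.174)), (np.float64(0.025), np.float64(0.048), np.float64(0.178)), (np.float64(0.021), np.float64(0.028), np.float64(0.19)), (np.float64(0.022), np.float64(0.018), np.float64(0.195))]
161 [(np.float64(0.022), np.float64(0.056), np.float64(0.171)), (np.float64(0.022), np.float64(0.042), np.float64(0.179)), (np.float64(0.022), np.float64(0.031), np.float64(0.185)), (np.float64(0.022), np.float64(0.019), np.float64(0.192))]
162 [(np.float64(0.023), np.float64(0.058), np.float64(0.166)), (np.float64(0.021), np.float64(0.041), np.float64(0.176)), (np.float64(0.022), np.float64(0.032), np.float64(0.181)), (np.float64(0.027), np.float64(0.028), np.float64(0.182))]
163 [(np.float64(0.023), np.float64(0.057), np.float64(0.163)), (np.float64(0.027), np.float64(0.053), np.float64(0.164)), (np.float64(0.023), np.float64(0.034), np.float64(0.176)), (np.float64(0.03), np.float64(0.034), np.float64(0.174))]
164 [(np.float64(0.022), np.float64(0.057), np.float64(0.16)), (np.float64(0.029), np.float64(0.057), n
[... 2364 characters left out ...]
p.float64(0.045), np.float64(0.47)), (np.float64(-0.005), np.float64(0.037), np.float64(0.469)), (np.float64(-0.012), np.float64(0.025), np.float64(0.511))], [(np.float64(-0.011), np.float64(0.047), np.float64(0.459)), (np.float64(-0.02), np.float64(0.033), np.float64(0.512)), (np.float64(-0.021), np.float64(0.025), np.float64(0.516))], [(np.float64(-0.002), np.float64(0.058), np.float64(0.353)), (np.float64(-0.027), np.float64(0.033), np.float64(0.519)), (np.float64(-0.028), np.float64(0.025), np.float64(0.52))], [(np.float64(-0.004), np.float64(0.063), np.float64(0.317)), (np.float64(-0.033), np.float64(0.033), np.float64(0.522)), (np.float64(-0.034), np.float64(0.025), np.float64(0.52))]]
```

Request:
{"name": "jog_arm", "arguments": {"steps": [{"x": 0, "y": 0, "z": 0.001, "twist": 0}, {"x": 0, "y": 0, "z": 0.002, "twist": 0}, {"x": 0, "y": 0, "z": 0.003, "twist": 0}, {"x": 0, "y": 0, "z": 0.004, "twist": 0}, {"x": 0, "y": 0, "z": 0.005, "twist": 0}, {"x": 0, "y": 0, "z": 0.006, "twist": 0}, {"x": 0, "y": 0, "z": 0.007, "twist": 0}, {"x": 0, "y": 0, "z": 0.007, "twist": 0}, {"x": 0, "y": 0, "z": 0.007, "twist": 0}, {"x": 0, "y": 0, "z": 0.007, "twist": 0}]}}

```text
clock: 4.52
ee_pos: [0.5069, 0.0244, 0.1062]
tcp_rot: [-0.037, 0.999, -0.0, 0.0]
contact_force: [0.1, 0.4, -0.7]
width: 0.0
grasp_force: 0.0
```

Request:
{"name": "jog_arm", "arguments": {"steps": [{"x": 0, "y": 0, "z": 0.001, "twist": 0}, {"x": 0, "y": 0, "z": 0.002, "twist": 0}, {"x": 0, "y": 0, "z": 0.003, "twist": 0}, {"x": 0, "y": 0, "z": 0.004, "twist": 0}, {"x": 0, "y": 0, "z": 0.005, "twist": 0}, {"x": 0, "y": 0, "z": 0.005, "twist": 0}, {"x": 0, "y": 0, "z": 0.005, "twist": 0}, {"x": 0, "y": 0, "z": 0.005, "twist": 0}, {"x": 0, "y": 0, "z": 0.005, "twist": 0}, {"x": 0, "y": 0, "z": 0.005, "twist": 0}]}}

```text
clock: 5.35
ee_pos: [0.5069, 0.0243, 0.1012]
tcp_rot: [-0.037, 0.999, -0.0, 0.0]
contact_force: [-0.6, 0.1, -0.1]
width: -0.0001
grasp_force: 0.0
```

Request:
{"name": "jog_arm", "arguments": {"steps": [{"x": 0, "y": 0, "z": 0.003, "twist": 0}, {"x": 0, "y": 0, "z": 0.006, "twist": 0}, {"x": 0, "y": 0, "z": 0.009, "twist": 0}, {"x": 0, "y": 0, "z": 0.011, "twist": 0}, {"x": 0, "y": 0, "z": 0.013, "twist": 0}, {"x": 0, "y": 0, "z": 0.014, "twist": 0}, {"x": 0, "y": 0, "z": 0.014, "twist": 0}, {"x": 0, "y": 0, "z": 0.014, "twist": 0}, {"x": 0, "y": 0, "z": 0.014, "twist": 0}, {"x": 0, "y": 0, "z": 0.014, "twist": 0}]}}

```text
clock: 6.18
ee_pos: [0.507, 0.0243, 0.0874]
tcp_rot: [-0.037, 0.999, -0.0, 0.0]
contact_force: [0.8, 0.2, 0.2]
width: -0.0001
grasp_force: 0.0
```

```bash
python3 where.py
cat > tipz.py <<'E'
from jig import *
import sys
p,d=grab('side',sys.argv[1])
Q=np.array([[u,v,*toj(q),q[2]] for v in range(150,215) for u in range(225,275) if 0<d[v,u]<1.6 for q in [atd('side',u,v,d[v,u])]])
m=(abs(Q[:,2]-.035)<.02)&(Q[:,3]>.03)&(Q[:,3]<.1)
for b in np.arange(.08,.16,.005):
    k=m&(Q[:,4]>=b)&(Q[:,4]<b+.005)
    if k.any(): print(b.round(3),k.sum(),'x',Q[k,2].min().round(3),Q[k,2].max().round(3),'y',Q[k,3].min().round(3),Q[k,3].max().round(3))
E
python3 tipz.py d
```

```text
clock 6.1833 tcp jig [0.0355 0.0649] tip z 0.0704 F [0.78 0.24 0.2 ] q [-0.19  0.19  1.88 -0.    1.06 -1.83]
tool y vs jig y deg -0.04
wheel start [ 0.0005 -0.0019 -0.0246]Traceback (most recent call last):
  File "tipz.py", line 4, in <module>
    Q=np.array([[u,v,*toj(q),q[2]] for v in range(150,215) for u in range(225,275) if 0<d[v,u]<1.6 for q in [atd('side',u,v,d[v,u])]])
                                                                                                             ~~~^^^^^^^^^^^^^^^^^^^
  File "h.py", line 14, in atd
    o,r=ray(n,u,v); return o+r*d
        ~~~^^^^^^^
  File "h.py", line 7, in ray
    c=vision.get_calibration(n);K=np.array(c['K'])
ValueError: time passes only in moves, steps and waits
```

```bash
sed -i "s/^def grab/import functools\ncal=functools.cache(lambda n: vision.get_calibration(n))\ndef grab/; s/c=vision.get_calibration(n)/c=cal(n)/" h.py; sed -i "s/^p,d=grab.*/p,d=grab('side',sys.argv[1])/" tipz.py; python3 tipz.py d
```

```text
0.08 28 x 0.023 0.043 y 0.048 0.097
0.085 27 x 0.022 0.041 y 0.053 0.088
0.09 2 x 0.026 0.034 y 0.06 0.076
0.095 3 x 0.026 0.031 y 0.059 0.062
0.1 2 x 0.037 0.039 y 0.055 0.058
0.105 11 x 0.022 0.041 y 0.05 0.071
0.11 13 x 0.023 0.042 y 0.048 0.063
0.115 10 x 0.022 0.04 y 0.049 0.067
0.12 13 x 0.021 0.042 y 0.05 0.067
0.125 13 x 0.022 0.042 y 0.05 0.065
0.13 12 x 0.021 0.041 y 0.045 0.071
0.135 4 x 0.023 0.027 y 0.054 0.074
0.14 6 x 0.021 0.025 y 0.05 0.075
0.145 21 x 0.019 0.045 y 0.033 0.088
0.15 26 x 0.019 0.043 y 0.031 0.094
0.155 8 x 0.021 0.024 y 0.035 0.096
```

Request:
{"name": "jog_arm", "arguments": {"steps": [{"x": 0, "y": -0.002, "z": 0.002, "twist": 0}, {"x": 0, "y": -0.002, "z": 0.004, "twist": 0}, {"x": 0, "y": -0.002, "z": 0.005, "twist": 0}, {"x": 0, "y": -0.002, "z": 0.006, "twist": 0}, {"x": 0, "y": -0.002, "z": 0.007, "twist": 0}, {"x": 0, "y": -0.002, "z": 0.008, "twist": 0}, {"x": 0, "y": -0.002, "z": 0.008, "twist": 0}, {"x": 0, "y": -0.002, "z": 0.008, "twist": 0}, {"x": 0, "y": -0.002, "z": 0.008, "twist": 0}, {"x": 0, "y": -0.002, "z": 0.008, "twist": 0}]}}

```text
clock: 7.12
ee_pos: [0.5071, 0.0224, 0.0793]
tcp_rot: [-0.037, 0.999, -0.0, 0.0]
contact_force: [0.3, -0.1, 0.4]
width: 0.0001
grasp_force: 0.0
```

Request:
{"name": "jog_arm", "arguments": {"steps": [{"x": 0, "y": 0, "z": 0.001, "twist": 0}, {"x": 0, "y": 0, "z": 0.001, "twist": 0}, {"x": 0, "y": 0, "z": 0.002, "twist": 0}, {"x": 0, "y": 0, "z": 0.002, "twist": 0}, {"x": 0, "y": 0, "z": 0.002, "twist": 0}, {"x": 0, "y": 0, "z": 0.003, "twist": 0}, {"x": 0, "y": 0, "z": 0.003, "twist": 0}, {"x": 0, "y": 0, "z": 0.003, "twist": 0}, {"x": 0, "y": 0, "z": 0.003, "twist": 0}, {"x": 0, "y": 0, "z": 0.003, "twist": 0}]}}

```text
clock: 7.95
ee_pos: [0.5072, 0.0224, 0.0763]
tcp_rot: [-0.037, 0.999, -0.0, 0.0]
contact_force: [-0.7, -0.0, 1.2]
width: 0.0002
grasp_force: 0.7
```

Request:
{"name": "jog_arm", "arguments": {"steps": [{"x": 0, "y": 0, "z": 0.0005, "twist": 0}, {"x": 0, "y": 0, "z": 0.0005, "twist": 0}, {"x": 0, "y": 0, "z": 0.001, "twist": 0}, {"x": 0, "y": 0, "z": 0.001, "twist": 0}, {"x": 0, "y": 0, "z": 0.0015, "twist": 0}, {"x": 0, "y": 0, "z": 0.0015, "twist": 0}, {"x": 0, "y": 0, "z": 0.0015, "twist": 0}, {"x": 0, "y": 0, "z": 0.0015, "twist": 0}, {"x": 0, "y": 0, "z": 0.0015, "twist": 0}, {"x": 0, "y": 0, "z": 0.0015, "twist": 0}]}}

```text
clock: 8.78
ee_pos: [0.5074, 0.0219, 0.0758]
tcp_rot: [-0.037, 0.999, -0.001, 0.0]
contact_force: [-3.9, -2.1, 11.2]
width: -0.0005
grasp_force: 5.3
```

```bash
python3 where.py; python3 tipz.py e | head -8; python3 -c "
from h import *
p=np.load('side_e.npz')['p'];cv2.imwrite('pics/se.png',cv2.resize(p[150:230,210:290,::-1],None,fx=7,fy=7,interpolation=2))"
```

```text
clock 8.7833 tcp jig [0.0357 0.0624] tip z 0.0588 F [-3.93 -2.1  11.19] q [-0.19  0.21  1.89 -0.    1.04 -1.84]
tool y vs jig y deg -0.03
wheel start [ 0.0007  0.0005 -0.0362]
0.08 23 x 0.022 0.038 y 0.051 0.094
0.085 14 x 0.024 0.039 y 0.055 0.086
0.09 6 x 0.024 0.041 y 0.053 0.066
0.095 12 x 0.022 0.04 y 0.048 0.064
0.1 9 x 0.024 0.038 y 0.048 0.067
0.105 9 x 0.023 0.039 y 0.048 0.058
0.11 10 x 0.022 0.036 y 0.046 0.063
0.115 12 x 0.023 0.04 y 0.046 0.062
```

View pics/se.png

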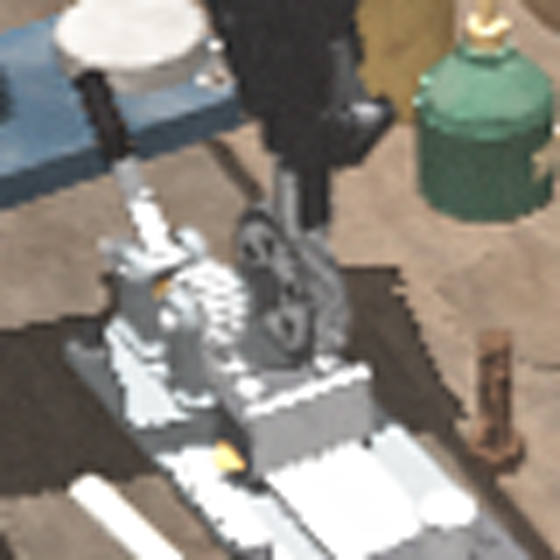

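Request:
{"name": "jog_arm", "arguments": {"steps": [{"x": 0, "y": 0, "z": -0.0006, "twist": 0}, {"x": 0, "y": 0.002, "z": -0.0006, "twist": 0}, {"x": 0, "y": 0.005, "z": -0.0006, "twist": 0}, {"x": 0, "y": 0.008, "z": -0.0006, "twist": 0}, {"x": 0, "y": 0.011, "z": -0.0006, "twist": 0}, {"x": 0, "y": 0.014, "z": -0.0006, "twist": 0}, {"x": 0, "y": 0.017, "z": -0.0006, "twist": 0}, {"x": 0, "y": 0.02, "z": -0.0006, "twist": 0}, {"x": 0, "y": 0.02, "z": -0.0006, "twist": 0}, {"x": 0, "y": 0.02, "z": -0.0006, "twist": 0}]}}

```text
clock: 9.67
ee_pos: [0.5059, 0.0425, 0.0766]
tcp_rot: [-0.037, 0.999, -0.0, 0.0]
contact_force: [-4.3, 0.9, 12.8]
width: -0.0002
grasp_force: 6.6
```

```bash
cat > meas.py <<'E'
from jig import *
import sys
n='side';p,d=grab(n,sys.argv[1])
h=cv2.cvtColor(p,cv2.COLOR_RGB2HSV).astype(int)
def blob(m,b):
    r0,r1,c0,c1=b;ys,xs=np.nonzero(m[r0:r1,c0:c1]);return len(xs),xs.mean()+c0,ys.mean()+r0
m=(h[...,0]>8)&(h[...,0]<35)&(h[...,1]>75)&(h[...,2]>90)
# restrict to strip of jig near side at z .025: x_j -0.043..-0.028
ok=[]
for v in range(195,250):
  for u in range(225,285):
    q=toj(onz(n,u,v,.025))
    if m[v,u] and -.045<q[0]<-.026 and -.08<q[1]<.04: ok.append([u,v,*q])
ok=np.array(ok);print('yellow',len(ok),ok.mean(0).round(4) if len(ok) else '')
E
python3 where.py; python3 meas.py f; sed 's/^n=.*/n="side";p=np.load("side_a.npz")["p"]/' meas.py>m0.py; python3 m0.py
```

```text
clock 9.6667 tcp jig [0.0358 0.0831] tip z 0.0596 F [-4.31  0.88 12.76] q [-0.15  0.21  1.89 -0.    1.04 -1.8 ]
tool y vs jig y deg -0.03
wheel start [ 0.0007 -0.0201 -0.0354]
yellow 10 [ 2.443e+02  2.171e+02 -3.150e-02 -8.000e-04]
yellow 11 [ 2.425455e+02  2.150000e+02 -3.130000e-02  1.040000e-02]
```

Request:
{"name": "jog_arm", "arguments": {"steps": [{"x": 0, "y": 0, "z": -0.003, "twist": 0}, {"x": 0, "y": -0.003, "z": -0.006, "twist": 0}, {"x": 0, "y": -0.01, "z": -0.007, "twist": 0}, {"x": 0, "y": -0.017, "z": -0.007, "twist": 0}, {"x": 0, "y": -0.022, "z": -0.007, "twist": 0}, {"x": 0, "y": -0.022, "z": -0.006, "twist": 0}, {"x": 0, "y": -0.022, "z": -0.004, "twist": 0}, {"x": 0, "y": -0.022, "z": -0.002, "twist": 0}, {"x": 0, "y": -0.022, "z": -0.0007, "twist": 0}, {"x": 0, "y": -0.022, "z": -0.0007, "twist": 0}]}}

```text
clock: 10.55
ee_pos: [0.5069, 0.0204, 0.0758]
tcp_rot: [-0.037, 0.999, -0.0, -0.0]
contact_force: [-1.4, -0.8, 2.6]
width: -0.0
grasp_force: 0.9
```

Request:
{"name": "jog_arm", "arguments": {"steps": [{"x": 0, "y": 0, "z": 0, "twist": 0}, {"x": 0, "y": 0.001, "z": 0, "twist": 0}, {"x": 0, "y": 0.004, "z": 0, "twist": 0}, {"x": 0, "y": 0.007, "z": 0, "twist": 0}, {"x": 0, "y": 0.01, "z": 0, "twist": 0}, {"x": 0, "y": 0.013, "z": 0, "twist": 0}, {"x": 0, "y": 0.016, "z": 0, "twist": 0}, {"x": 0, "y": 0.019, "z": 0, "twist": 0}, {"x": 0, "y": 0.022, "z": 0, "twist": 0}, {"x": 0, "y": 0.022, "z": 0, "twist": 0}]}}

```text
clock: 11.38
ee_pos: [0.5054, 0.0431, 0.0767]
tcp_rot: [-0.037, 0.999, 0.0, -0.0]
contact_force: [-3.5, 1.0, 9.5]
width: -0.0001
grasp_force: 4.3
```

```bash
python3 where.py; python3 meas.py g
```

```text
clock 11.3833 tcp jig [0.0353 0.0838] tip z 0.0597 F [-3.54  0.96  9.5 ] q [-0.15  0.21  1.89  0.    1.04 -1.8 ]
tool y vs jig y deg -0.01
wheel start [ 0.0003 -0.0207 -0.0354]
yellow 10 [ 2.462e+02  2.193e+02 -3.150e-02 -1.260e-02]
```

Request:
{"name": "jog_arm", "arguments": {"steps": [{"x": 0, "y": 0, "z": -0.003, "twist": 0}, {"x": 0, "y": -0.003, "z": -0.006, "twist": 0}, {"x": 0, "y": -0.01, "z": -0.007, "twist": 0}, {"x": 0, "y": -0.017, "z": -0.007, "twist": 0}, {"x": 0, "y": -0.022, "z": -0.007, "twist": 0}, {"x": 0, "y": -0.022, "z": -0.006, "twist": 0}, {"x": 0, "y": -0.022, "z": -0.004, "twist": 0}, {"x": 0, "y": -0.022, "z": -0.002, "twist": 0}, {"x": 0, "y": -0.022, "z": -0.0002, "twist": 0}, {"x": 0, "y": -0.022, "z": -0.0002, "twist": 0}]}}

```text
clock: 12.27
ee_pos: [0.507, 0.0204, 0.0759]
tcp_rot: [-0.037, 0.999, -0.0, -0.0]
contact_force: [-0.3, -0.2, 1.2]
width: -0.0001
grasp_force: 0.4
```

Request:
{"name": "jog_arm", "arguments": {"steps": [{"x": 0, "y": 0, "z": 0, "twist": 0}, {"x": 0, "y": 0.001, "z": 0, "twist": 0}, {"x": 0, "y": 0.004, "z": 0, "twist": 0}, {"x": 0, "y": 0.007, "z": 0, "twist": 0}, {"x": 0, "y": 0.01, "z": 0, "twist": 0}, {"x": 0, "y": 0.013, "z": -0.0002, "twist": 0}, {"x": 0, "y": 0.016, "z": -0.0002, "twist": 0}, {"x": 0, "y": 0.019, "z": -0.0002, "twist": 0}, {"x": 0, "y": 0.022, "z": -0.0003, "twist": 0}, {"x": 0, "y": 0.022, "z": -0.0003, "twist": 0}]}}

```text
clock: 13.1
ee_pos: [0.5055, 0.0431, 0.0767]
tcp_rot: [-0.037, 0.999, 0.0, 0.0]
contact_force: [-3.2, 2.1, 4.7]
width: -0.0001
grasp_force: 2.6
```

Request:
{"name": "jog_arm", "arguments": {"steps": [{"x": 0, "y": 0, "z": -0.003, "twist": 0}, {"x": 0, "y": -0.003, "z": -0.006, "twist": 0}, {"x": 0, "y": -0.01, "z": -0.007, "twist": 0}, {"x": 0, "y": -0.017, "z": -0.007, "twist": 0}, {"x": 0, "y": -0.022, "z": -0.007, "twist": 0}, {"x": 0, "y": -0.022, "z": -0.006, "twist": 0}, {"x": 0, "y": -0.022, "z": -0.004, "twist": 0}, {"x": 0, "y": -0.022, "z": -0.002, "twist": 0}, {"x": 0, "y": -0.022, "z": 0.0002, "twist": 0}, {"x": 0, "y": -0.022, "z": 0.0002, "twist": 0}]}}

```text
clock: 13.93
ee_pos: [0.5071, 0.0204, 0.076]
tcp_rot: [-0.037, 0.999, -0.0, -0.0]
contact_force: [-0.4, -1.1, 1.2]
width: 0.0
grasp_force: 0.3
```

```bash
python3 where.py; python3 meas.py i
```

```text
clock 13.9333 tcp jig [0.0353 0.061 ] tip z 0.059 F [-0.4  -1.11  1.16] q [-0.19  0.21  1.89 -0.    1.04 -1.84]
tool y vs jig y deg -0.03
wheel start [ 0.0003  0.002  -0.036 ]
yellow 11 [ 2.477273e+02  2.214545e+02 -3.230000e-02 -2.340000e-02]
```

Request:
{"name": "jog_arm", "arguments": {"steps": [{"x": 0, "y": 0, "z": 0.0002, "twist": 0}, {"x": 0, "y": 0.001, "z": 0.0002, "twist": 0}, {"x": 0, "y": 0.004, "z": 0, "twist": 0}, {"x": 0, "y": 0.007, "z": 0, "twist": 0}, {"x": 0, "y": 0.01, "z": 0, "twist": 0}, {"x": 0, "y": 0.013, "z": -0.0002, "twist": 0}, {"x": 0, "y": 0.016, "z": -0.0002, "twist": 0}, {"x": 0, "y": 0.019, "z": -0.0002, "twist": 0}, {"x": 0, "y": 0.022, "z": -0.0003, "twist": 0}, {"x": 0, "y": 0.022, "z": -0.0003, "twist": 0}]}}

```text
clock: 14.82
ee_pos: [0.5054, 0.0432, 0.0768]
tcp_rot: [-0.037, 0.999, 0.0, 0.0]
contact_force: [-2.5, 2.4, 5.2]
width: -0.0004
grasp_force: 2.5
```

Request:
{"name": "jog_arm", "arguments": {"steps": [{"x": 0, "y": 0, "z": -0.003, "twist": 0}, {"x": 0, "y": -0.003, "z": -0.006, "twist": 0}, {"x": 0, "y": -0.01, "z": -0.007, "twist": 0}, {"x": 0, "y": -0.017, "z": -0.007, "twist": 0}, {"x": 0, "y": -0.022, "z": -0.007, "twist": 0}, {"x": 0, "y": -0.022, "z": -0.006, "twist": 0}, {"x": 0, "y": -0.022, "z": -0.004, "twist": 0}, {"x": 0, "y": -0.022, "z": -0.003, "twist": 0}, {"x": 0, "y": -0.022, "z": -0.003, "twist": 0}, {"x": 0, "y": -0.022, "z": -0.003, "twist": 0}]}}

```text
clock: 15.65
ee_pos: [0.507, 0.0206, 0.0793]
tcp_rot: [-0.037, 0.999, 0.0, -0.0]
contact_force: [0.5, -1.0, -0.0]
width: 0.0002
grasp_force: 0.0
```

```bash
python3 where.py; python3 meas.py j; python3 -c "
from h import *
p=np.load('side_j.npz')['p'];a=cv2.resize(p[205:245,225:275,::-1],None,fx=12,fy=12,interpolation=2);cv2.imwrite('pics/sj.png',a)"
```

```text
clock 15.65 tcp jig [0.0352 0.0612] tip z 0.0623 F [ 0.47 -0.98 -0.04] q [-0.19  0.21  1.89  0.    1.05 -1.84]
tool y vs jig y deg -0.04
wheel start [ 0.0002  0.0018 -0.0327]
yellow 11 [ 2.496364e+02  2.232727e+02 -3.140000e-02 -3.340000e-02]
```

View pics/sj.png

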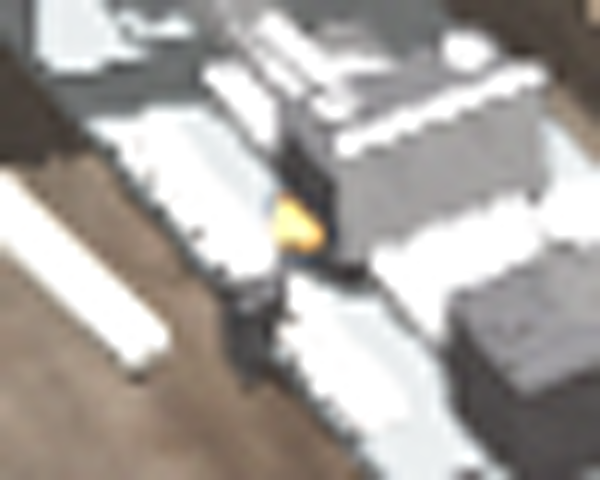

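```bash
python3 -c "
from jig import *
t=np.load('top_a.npz')['p'];s=np.load('side_a.npz')['p'];sj=np.load('side_j.npz')['p']
print(t[252:264,268:284].min(2)); print('side');print(s[220:240,234:254].min(2));print(sj[218:238,240:256].min(2))
print('yellow sat top');print((t[250:260,248:262].max(2).astype(int)-t[250:260,248:262].min(2)))
for y in (-.0453,): print(proj('top',tow(-.043,y,.025)),proj('side',tow(-.043,y,.025)),proj('side',tow(-.0425,-.0453,.025)))
"
```

```text
[[189 189 188 189 191 196 197 202 203 201 200 208 212 218 218 225]
 [211 213 217 217 224 233 238 243 244 241 239 244 246 247 247 247]
 [247 247 247 247 247 247 247 247 247 247 247 245 230 247 246 232]
 [247 247 245 247 245 222 244 170 239 247 247 246 238 247 247 246]
 [246 246 206 246 246 138 136 123 116 188 246 247 247 245 201 246]
 [245 245 208 246 245 129 163 193 162 135 199 234 208 208 208 197]
 [212 215 209 212 184 119 214 244 232 101  57  55  56  69  70  71]
 [ 86  88  88  92  83 115 215 245 239 119  66  71  69  70  71  71]
 [ 96  94  94  92  83  99 138 126  94 101  93  74  74  71  72  71]
 [ 96  94  94  93  93  84  74  72  71  73  82  80  78  76  75  75]
 [ 91  90  89  88  87  85  86  86  83  84  84  83  82  80  78  78]
 [ 89  89  87  84  84  83  85  86  83  82  83  83  82  82  81  81]]
side
[[102  93 136 177 255 255 255 255 255 255 244 181  85 109 152 133 255 255
  255 254]
 [117  86  93 155 244 242 255 253 255 255 254 240 185 217 229 174 151 255
  255 255]
 [112 120  88  93 117 255 255 255 255 255 255 251 234 232 236 216 159 183
  255 255]
 [104 111 111  93  98 169 255 255 2
[... 2741 characters left out ...]
 255 255]]
yellow sat top
[[  9   8  11  12  11  11  11  11  10  12  10   5  10  17]
 [ 12  10  11  11  11  11  10   7   4   4   7   6  13  21]
 [ 18   8   4   1  44  78  79  83  94  74   2  10  16  23]
 [ 19  15  13   5 102 120 117 118 119 117   7  22  21  20]
 [ 23  22  19  18  12 108 117 118 106  34  11  11   8   6]
 [ 17   9   5   5   2  10  78 109  25   0   0   0   0   0]
 [  1   0   0   0   0   0   1  24   1   0   0   1   0   0]
 [  2   1   0   0   0   0   0   0   0   0   0   0   0   1]
 [  3   0   0   0   0   1   2   0   0   1   2   0   0   0]
 [  6   1   0   1   0   3   3   1   3   1   4   4   5   8]]
[274.69312091 255.08481075] [248.06902686 226.96964517] [248.22268738 226.908858  ]
```

```bash
python3 -c "
from jig import *
t=np.load('top_a.npz')['p'].astype(int)
y=t.max(2)-t.min(2);b=y[251:258,251:259]*(y[251:258,251:259]>20);v,u=np.mgrid[251:258,251:259]
cu,cv_=(b*u).sum()/b.sum(),(b*v).sum()/b.sum();print('ptr centroid',cu,cv_,toj(onz('top',cu,cv_,.025)),'tip',toj(onz('top',254.8,255.7,.025)))
for q in((275,254.9),(275.1,256),(275,258)):print(q,toj(onz('top',*q,.025)))
for q in((248,227.3),(248.2,226.5)):print(q,toj(onz('side',*q,.025)))
for k in 'acdefgij':
  try: s=np.load(f'side_{k}.npz')['p'].astype(int)
  except: continue
  w=np.clip(s[...,0]-s[...,2]-40,0,None);P=[]
  for v in range(205,235):
    for u in range(232,262):
      q=toj(onz('side',u,v,.025))
      if w[v,u] and -.046<q[0]<-.02: P.append([w[v,u],*q])
  P=np.array(P);print(k,len(P),(P[:,:1]*P[:,1:]).sum(0)/P[:,0].sum())
"
```

```text
ptr centroid 254.65289699570815 253.28272532188842 [-0.03288843  0.01209582] tip [-0.03990425  0.01219388]
(275, 254.9) [-0.04254199 -0.04622799]
(275.1, 256) [-0.04573853 -0.04625887]
(275, 258) [-0.05147593 -0.04550321]
(248, 227.3) [-0.04384991 -0.04645264]
(248.2, 226.5) [-0.04170902 -0.04370734]
a 14 [-0.03178104  0.0101891 ]
c 15 [-0.03172983  0.0101299 ]
d 15 [-0.03171689  0.01006597]
e 14 [-0.03146655  0.0112312 ]
f 14 [-0.03223441  0.00036433]
g 15 [-0.03202405 -0.01135904]
i 15 [-0.03200459 -0.02253628]
j 17 [-0.0321293  -0.03418801]
```

Request:
{"name": "jog_arm", "arguments": {"steps": [{"x": 0, "y": 0, "z": 0.002, "twist": 0}, {"x": 0, "y": 0, "z": 0.0034, "twist": 0}, {"x": 0, "y": 0.001, "z": 0.0034, "twist": 0}, {"x": 0, "y": 0.005, "z": 0.0033, "twist": 0}, {"x": 0, "y": 0.009, "z": 0.0033, "twist": 0}, {"x": 0, "y": 0.013, "z": 0.0032, "twist": 0}, {"x": 0, "y": 0.017, "z": 0.0031, "twist": 0}, {"x": 0, "y": 0.02, "z": 0.003, "twist": 0}, {"x": 0, "y": 0.022, "z": 0.003, "twist": 0}, {"x": 0, "y": 0.022, "z": 0.003, "twist": 0}]}}

```text
clock: 16.53
ee_pos: [0.5056, 0.043, 0.0768]
tcp_rot: [-0.037, 0.999, 0.0, 0.0]
contact_force: [-2.1, 1.9, 4.7]
width: 0.0
grasp_force: 2.6
```

Request:
{"name": "jog_arm", "arguments": {"steps": [{"x": 0, "y": 0, "z": -0.003, "twist": 0}, {"x": 0, "y": -0.003, "z": -0.006, "twist": 0}, {"x": 0, "y": -0.006, "z": -0.007, "twist": 0}, {"x": 0, "y": -0.01, "z": -0.007, "twist": 0}, {"x": 0, "y": -0.014, "z": -0.006, "twist": 0}, {"x": 0, "y": -0.014, "z": -0.004, "twist": 0}, {"x": 0, "y": -0.014, "z": -0.003, "twist": 0}, {"x": 0, "y": -0.014, "z": -0.003, "twist": 0}, {"x": 0, "y": -0.014, "z": -0.003, "twist": 0}, {"x": 0, "y": -0.014, "z": -0.003, "twist": 0}]}}

```text
clock: 17.37
ee_pos: [0.5065, 0.0285, 0.0795]
tcp_rot: [-0.037, 0.999, 0.0, -0.0]
contact_force: [-0.1, 1.0, -0.2]
width: -0.0003
grasp_force: 0.0
```

```bash
cat > py.py <<'E'
from jig import *
import sys
k=sys.argv[1];s=grab('side',k)[0].astype(int)
w=np.clip(s[...,0]-s[...,2]-40,0,None);P=[]
for v in range(205,235):
    for u in range(232,262):
      q=toj(onz('side',u,v,.025))
      if w[v,u] and -.046<q[0]<-.02: P.append([w[v,u],*q])
P=np.array(P);print(k,len(P),(P[:,:1]*P[:,1:]).sum(0)/P[:,0].sum())
cv2.imwrite(f'pics/s{k}.png',cv2.resize(s[205:245,225:275,::-1].astype(np.uint8),None,fx=12,fy=12,interpolation=2))
E
python3 py.py k; python3 where.py
```

```text
k 15 [-0.0326785  -0.04567496]
clock 17.4167 tcp jig [0.0354 0.0691] tip z 0.0626 F [-0.14 -0.46  0.03] q [-0.18  0.21  1.89  0.    1.05 -1.82]
tool y vs jig y deg -0.04
wheel start [ 0.0004 -0.0061 -0.0324]
```

View pics/sk.png

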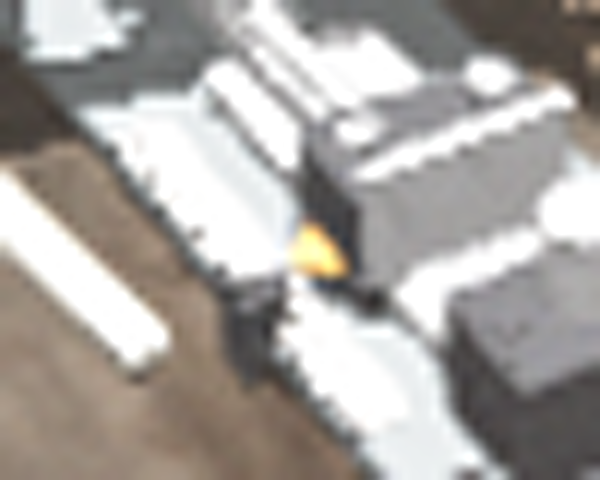

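Request:
{"name": "jog_arm", "arguments": {"steps": [{"x": 0, "y": 0, "z": 0.002, "twist": 0}, {"x": 0, "y": 0, "z": 0.0032, "twist": 0}, {"x": 0, "y": 0, "z": 0.0034, "twist": 0}, {"x": 0, "y": 0, "z": 0.0034, "twist": 0}, {"x": 0, "y": 0.001, "z": 0.0034, "twist": 0}, {"x": 0, "y": 0.002, "z": 0.0034, "twist": 0}, {"x": 0, "y": 0.003, "z": 0.0034, "twist": 0}, {"x": 0, "y": 0.0042, "z": 0.0034, "twist": 0}, {"x": 0, "y": 0.0042, "z": 0.0034, "twist": 0}, {"x": 0, "y": 0.0042, "z": 0.0034, "twist": 0}]}}

```text
clock: 18.25
ee_pos: [0.5065, 0.0325, 0.0769]
tcp_rot: [-0.037, 0.999, -0.0, 0.0]
contact_force: [-2.6, -0.6, 5.9]
width: -0.0003
grasp_force: 3.2
```

```bash
python3 py.py l; python3 where.py
```

```text
l 15 [-0.03241414 -0.04676123]
clock 18.3 tcp jig [0.0356 0.073 ] tip z 0.0598 F [-1.62 -0.98  5.69] q [-0.17  0.21  1.89 -0.    1.04 -1.82]
tool y vs jig y deg -0.03
wheel start [ 0.0006 -0.0101 -0.0351]
```

Request:
{"name": "jog_arm", "arguments": {"steps": [{"x": 0, "y": 0, "z": -0.01, "twist": 0}, {"x": 0, "y": 0, "z": -0.04, "twist": 0}, {"x": 0, "y": 0, "z": -0.075, "twist": 0}, {"x": 0.02, "y": 0, "z": -0.11, "twist": 0}, {"x": 0.055, "y": 0, "z": -0.12, "twist": 0}, {"x": 0.09, "y": 0, "z": -0.12, "twist": 0}, {"x": 0.125, "y": 0, "z": -0.12, "twist": 0}, {"x": 0.16, "y": 0, "z": -0.12, "twist": 0}, {"x": 0.19, "y": 0, "z": -0.12, "twist": 0}, {"x": 0.19, "y": 0, "z": -0.12, "twist": 0}]}}

```text
clock: 19.13
ee_pos: [0.3129, 0.019, 0.196]
tcp_rot: [-0.037, 0.999, -0.0, -0.0]
contact_force: [0.3, -0.7, 0.1]
width: 0.0001
grasp_force: 0.0
```

```bash
python3 where.py; python3 py.py m; python3 -c "
from jig import *
T=[grab('top',f'm{i}')[0].astype(int) for i in range(3)];t=T[0]
print(t[250:262,268:284].min(2));y=t.max(2)-t.min(2);print(y[248:260,268:284])
w=np.clip(t[...,0]-t[...,2]-25,0,None)[248:260,268:284];v,u=np.mgrid[248:260,268:284];P=[]
c=((w*u).sum()/w.sum(),(w*v).sum()/w.sum());print(c,toj(onz('top',*c,.025)))
"
```

```text
clock 19.1333 tcp jig [-0.1585  0.0742] tip z 0.179 F [ 0.25 -0.69  0.09] q [-0.32 -0.48  2.22 -0.    1.39 -1.97]
tool y vs jig y deg -0.04
wheel start [-0.1935 -0.011   0.084 ]
m 15 [-0.03241939 -0.04674303]
[[162  87  80  77  71  69  69  68  71  75  81  93 140 190 189 190]
 [164  99  91 104 104 102 112 118 131 151 161 172 189 188 188 191]
 [188 188 188 201 179 141 130 130 149 191 199 206 211 216 218 224]
 [210 213 216 216 228 222 175 167 225 240 238 244 246 247 247 247]
 [246 247 247 247 247 247 247 242 247 247 247 245 229 247 245 231]
 [247 247 245 247 245 221 243 169 239 247 247 246 237 247 247 246]
 [246 245 204 246 246 137 135 123 115 188 245 247 247 244 200 245]
 [245 245 206 246 244 129 162 192 161 134 198 234 206 207 207 195]
 [212 213 209 210 183 118 213 244 232 100  57  57  57  69  69  69]
 [ 87  86  87  91  82 113 214 244 238 119  66  70  69  69  70  72]
 [ 94  93  92  93  83  99 137 125  93 100  91  75  72  71  71  71]
 [ 95  95  94  92  90  85  73  72  70  74  82  80  78  75  74  76]]
[[ 10  11  12  12  12  11  12  13  11  10  13   4   3  16  20  19]
 [ 10  11  12  12  12  12  11  10  10   9   9   7  15  22  21  23]
 [ 17   7   7   3  14  38  54  64  81  58   8   9  16  21  22  22]
 [ 18  10  10  14  78 131 132 128 116  94  18  19  23  22  23  22]
 [ 23  23  23   4  62 106 117 117  97  22  17  14  11  11  10   9]
 [ 12  11  11  11   2  23  72  80  17   3   2   1   0   0   0   0]
 [  1   0   0   0   0   0   0   5   0   0   0   1   2   0   1   2]
 [  0   0   0   0   0   2   1   7   1   0   0   0   1   0   0   1]
 [  0   1   3   1   0   4   8  10   8   4   1   0   0   1   5   1]
 [  0   0   4   0   1   7  12  13  11   7   4   2   6   6   6   6]
 [  3   3   5   5   7   9   8   2   6   6   1   5  11  14  18  23]
 [ 10  15  17  19  13   7   9   2   4   9  10  22  22  21  20  21]]
(np.float64(274.5557446808511), np.float64(251.3472340425532)) [-0.03217311 -0.04577813]
```

Request:
{"name": "jog_arm", "arguments": {"steps": [{"x": -0.02, "y": 0.012, "z": 0, "twist": 0}, {"x": -0.043, "y": 0.025, "z": 0, "twist": 0}, {"x": -0.066, "y": 0.038, "z": 0, "twist": 0}, {"x": -0.089, "y": 0.051, "z": 0, "twist": 0}, {"x": -0.112, "y": 0.064, "z": 0.01, "twist": 0}, {"x": -0.133, "y": 0.076, "z": 0.02, "twist": 0}, {"x": -0.1485, "y": 0.086, "z": 0.035, "twist": 0}, {"x": -0.1485, "y": 0.086, "z": 0.046, "twist": 0}, {"x": -0.1485, "y": 0.086, "z": 0.046, "twist": 0}, {"x": -0.1485, "y": 0.086, "z": 0.046, "twist": 0}]}}

```text
clock: 20.17
ee_pos: [0.4576, 0.1153, 0.1488]
tcp_rot: [-0.037, 0.999, 0.0, -0.002]
contact_force: [-0.2, 0.4, 0.2]
width: 0.0001
grasp_force: 0.0
```

```bash
python3 where.py; python3 -c "
from jig import *
p,d=grab('side','n');P=[]
for v in range(140,200):
  for u in range(205,250):
    if 0<d[v,u]<1.6:
      q=atd('side',u,v,d[v,u]);j=toj(q)
      if abs(j[0]+.01)<.03 and .13<j[1]<.2 and q[2]>.05: P.append([u,v,*j,q[2],*p[v,u]])
P=np.array(P)
for b in np.arange(.05,.2,.006):
  k=(P[:,4]>=b)&(P[:,4]<b+.006)
  if k.any(): print(b.round(3),k.sum(),'x',P[k,2].min().round(3),P[k,2].max().round(3),'y',P[k,3].min().round(3),np.median(P[k,3]).round(3),P[k,3].max().round(3))
cv2.imwrite('pics/sn.png',cv2.resize(p[125:215,195:285,::-1],None,fx=6,fy=6,interpolation=2))"
```

```text
clock 20.1667 tcp jig [-0.007   0.1593] tip z 0.1318 F [-0.19  0.44  0.16] q [-0.01  0.03  1.92 -0.    1.19 -1.65]
tool y vs jig y deg -0.01
wheel start [-0.0421 -0.0963  0.0366]
0.056 2 x -0.012 -0.011 y 0.134 0.135 0.136
0.062 3 x -0.012 -0.006 y 0.13 0.133 0.14
0.068 6 x -0.013 -0.004 y 0.13 0.134 0.143
0.074 12 x -0.015 -0.006 y 0.134 0.139 0.15
0.08 9 x -0.014 -0.005 y 0.14 0.143 0.154
0.086 9 x -0.017 -0.004 y 0.143 0.15 0.153
0.092 12 x -0.016 -0.004 y 0.148 0.154 0.161
0.098 16 x -0.017 -0.001 y 0.154 0.159 0.167
0.104 14 x -0.017 -0.003 y 0.158 0.167 0.177
0.11 11 x -0.017 -0.003 y 0.166 0.174 0.178
0.116 9 x -0.016 -0.002 y 0.168 0.176 0.182
0.158 5 x -0.018 -0.001 y 0.151 0.154 0.159
0.164 8 x -0.019 -0.008 y 0.15 0.155 0.165
0.17 13 x -0.019 -0.004 y 0.144 0.148 0.163
0.176 16 x -0.019 -0.003 y 0.144 0.149 0.161
0.182 12 x -0.019 -0.003 y 0.142 0.148 0.161
0.188 19 x -0.021 -0.001 y 0.142 0.15 0.168
0.194 11 x -0.02 -0.002 y 0.144 0.148 0.164
0.2 2 x -0.02 -0.019 y 0.148 0.151 0.154
```

View pics/sn.png

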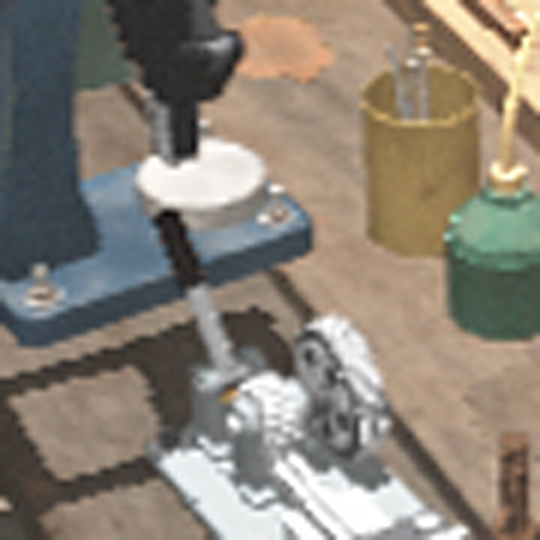

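Request:
{"name": "jog_arm", "arguments": {"steps": [{"x": 0, "y": 0, "z": 0.008, "twist": 0}, {"x": 0, "y": 0, "z": 0.016, "twist": 0}, {"x": 0, "y": 0, "z": 0.024, "twist": 0}, {"x": 0, "y": 0, "z": 0.031, "twist": 0}, {"x": 0, "y": 0, "z": 0.037, "twist": 0}, {"x": 0, "y": 0, "z": 0.042, "twist": 0}, {"x": 0, "y": 0, "z": 0.046, "twist": 0}, {"x": 0, "y": 0, "z": 0.05, "twist": 0}, {"x": 0, "y": 0, "z": 0.053, "twist": 0}, {"x": 0, "y": 0, "z": 0.055, "twist": 0}]}}

```text
clock: 21.05
ee_pos: [0.4587, 0.1152, 0.0951]
tcp_rot: [-0.037, 0.999, -0.0, 0.0]
contact_force: [-1.1, -0.5, 4.7]
width: -0.0003
grasp_force: 1.7
```

In contact at 4.7 N. Continue down, drifting outward.

Request:
{"name": "jog_arm", "arguments": {"steps": [{"x": 0, "y": 0.001, "z": 0.003, "twist": 0}, {"x": 0, "y": 0.002, "z": 0.006, "twist": 0}, {"x": 0, "y": 0.003, "z": 0.009, "twist": 0}, {"x": 0, "y": 0.004, "z": 0.012, "twist": 0}, {"x": 0, "y": 0.005, "z": 0.015, "twist": 0}, {"x": 0, "y": 0.006, "z": 0.018, "twist": 0}, {"x": 0, "y": 0.007, "z": 0.021, "twist": 0}, {"x": 0, "y": 0.008, "z": 0.024, "twist": 0}, {"x": 0, "y": 0.008, "z": 0.027, "twist": 0}, {"x": 0, "y": 0.008, "z": 0.03, "twist": 0}]}}

```text
clock: 21.88
ee_pos: [0.4582, 0.1236, 0.0652]
tcp_rot: [-0.037, 0.999, 0.0, 0.0]
contact_force: [-1.0, 4.3, 9.0]
width: 0.0005
grasp_force: 3.7
```

Request:
{"name": "jog_arm", "arguments": {"steps": [{"x": 0, "y": 0.0005, "z": 0.002, "twist": 0}, {"x": 0, "y": 0.001, "z": 0.004, "twist": 0}, {"x": 0, "y": 0.001, "z": 0.006, "twist": 0}, {"x": 0, "y": 0.001, "z": 0.008, "twist": 0}, {"x": 0, "y": 0.001, "z": 0.009, "twist": 0}, {"x": 0, "y": 0.001, "z": 0.01, "twist": 0}, {"x": 0, "y": 0.001, "z": 0.011, "twist": 0}, {"x": 0, "y": 0.001, "z": 0.012, "twist": 0}, {"x": 0, "y": 0.001, "z": 0.012, "twist": 0}, {"x": 0, "y": 0.001, "z": 0.012, "twist": 0}]}}

```text
clock: 22.72
ee_pos: [0.4583, 0.1255, 0.0536]
tcp_rot: [-0.037, 0.999, 0.001, 0.001]
contact_force: [-0.6, 6.4, 8.6]
width: 0.0001
grasp_force: 3.9
```

Request:
{"name": "jog_arm", "arguments": {"steps": [{"x": 0, "y": 0, "z": 0.0005, "twist": 0}, {"x": 0, "y": 0, "z": 0.001, "twist": 0}, {"x": 0, "y": 0, "z": 0.0015, "twist": 0}, {"x": 0, "y": 0, "z": 0.002, "twist": 0}, {"x": 0, "y": 0, "z": 0.0025, "twist": 0}, {"x": 0, "y": 0, "z": 0.003, "twist": 0}, {"x": 0, "y": 0, "z": 0.003, "twist": 0}, {"x": 0, "y": 0, "z": 0.003, "twist": 0}, {"x": 0, "y": 0, "z": 0.003, "twist": 0}, {"x": 0, "y": 0, "z": 0.003, "twist": 0}]}}

```text
clock: 23.55
ee_pos: [0.4583, 0.1255, 0.0507]
tcp_rot: [-0.037, 0.999, 0.001, 0.001]
contact_force: [-0.9, 6.7, 9.6]
width: 0.0
grasp_force: 4.7
```

Request:
{"name": "jog_arm", "arguments": {"steps": [{"x": 0, "y": 0, "z": 0.0005, "twist": 0}, {"x": 0, "y": 0, "z": 0.001, "twist": 0}, {"x": 0, "y": 0, "z": 0.0015, "twist": 0}, {"x": 0, "y": 0, "z": 0.0015, "twist": 0}, {"x": 0, "y": 0, "z": 0.002, "twist": 0}, {"x": 0, "y": 0, "z": 0.002, "twist": 0}, {"x": 0, "y": 0, "z": 0.002, "twist": 0}, {"x": 0, "y": 0, "z": 0.002, "twist": 0}, {"x": 0, "y": 0, "z": 0.002, "twist": 0}, {"x": 0, "y": 0, "z": 0.002, "twist": 0}]}}

```text
clock: 24.38
ee_pos: [0.4586, 0.1257, 0.0502]
tcp_rot: [-0.037, 0.999, 0.001, 0.001]
contact_force: [-6.7, 5.7, 24.5]
width: 0.0002
grasp_force: 12.4
```

Stop reached (force rises sharply at the predicted height). Lift and check.

Request:
{"name": "jog_arm", "arguments": {"steps": [{"x": 0, "y": 0, "z": -0.003, "twist": 0}, {"x": 0, "y": 0, "z": -0.015, "twist": 0}, {"x": 0, "y": 0, "z": -0.04, "twist": 0}, {"x": 0, "y": 0, "z": -0.07, "twist": 0}, {"x": 0.01, "y": -0.01, "z": -0.1, "twist": 0}, {"x": 0.04, "y": -0.025, "z": -0.13, "twist": 0}, {"x": 0.075, "y": -0.04, "z": -0.145, "twist": 0}, {"x": 0.11, "y": -0.055, "z": -0.145, "twist": 0}, {"x": 0.14, "y": -0.07, "z": -0.145, "twist": 0}, {"x": 0.14, "y": -0.07, "z": -0.145, "twist": 0}]}}

```text
clock: 25.22
ee_pos: [0.319, 0.0429, 0.192]
tcp_rot: [-0.036, 0.999, -0.001, -0.001]
contact_force: [0.7, -0.1, 0.0]
width: 0.0003
grasp_force: 0.0
```

```bash
python3 where.py; python3 py.py o; python3 -c "
from jig import *
t=grab('top','o')[0].astype(int)
w=np.clip(t[...,0]-t[...,2]-25,0,None)[248:260,268:284];v,u=np.mgrid[248:260,268:284]
c=((w*u).sum()/w.sum(),(w*v).sum()/w.sum());print(c,toj(onz('top',*c,.025)))
p,d=np.load('side_o.npz')['p'],np.load('side_o.npz')['d'];P=[]
for v in range(140,205):
  for u in range(200,250):
    if 0<d[v,u]<1.6:
      q=atd('side',u,v,d[v,u]);j=toj(q)
      if abs(j[0]+.01)<.02 and .15<j[1]<.22 and q[2]>.03: P.append([*j,q[2]])
P=np.array(P)
for b in np.arange(.15,.22,.01):
  k=(P[:,1]>=b)&(P[:,1]<b+.01)
  if k.any(): print(b.round(3),k.sum(),P[k,2].min().round(3),P[k,2].max().round(3))
cv2.imwrite('pics/fin.png',np.hstack([cv2.resize(p[160:240,205:275,::-1],None,fx=5.7,fy=6,interpolation=2),cv2.resize(t[215:275,185:315,::-1].astype(np.uint8)[:, :],(400,480))]))"
```

```text
clock 25.2167 tcp jig [-0.1506  0.0976] tip z 0.175 F [ 0.7  -0.1   0.04] q [-0.24 -0.44  2.21 -0.    1.37 -1.88]
tool y vs jig y deg -0.13
wheel start [-0.1859 -0.0341  0.0796]
o 15 [-0.03264708 -0.04675696]
(np.float64(274.56196943972833), np.float64(251.35398981324278)) [-0.03219417 -0.04579451]
0.15 6 0.05 0.061
0.16 16 0.049 0.067
0.17 11 0.053 0.066
0.18 10 0.053 0.067
0.19 11 0.06 0.066
0.2 8 0.059 0.065
```

View pics/fin.png

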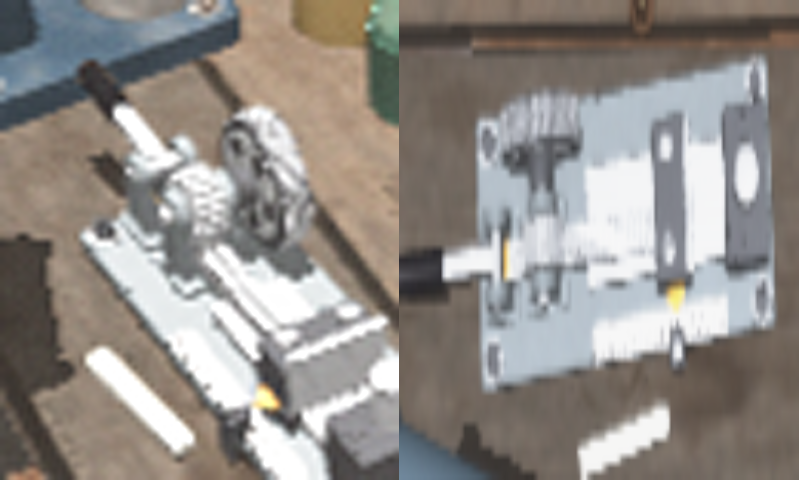

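The right half of the picture shows the pointer (677,298) opposite the tab (677,350). The left half shows the lever down and level, and the setting hasn't moved since before clamping.

```bash
python3 -c "
from rig import ctrl
print(ctrl.hand_in())"
```

```text
the job is handed in; nothing more can be done
None
```

The jig is set and handed in: the stop's pointer stands opposite the gauge tab, within about 0.5 mm in the top camera view against the 2.5 mm allowed. The clamp lever is fully down on its stop. One early wheel stroke pressed at about 13 N, over the 3 to 10 N advised; the later strokes stayed within it.

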